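Close the feed port of a vacuum impregnation unit

TASK

Get the vacuum impregnation unit ready for its pump: press the red vent plunger all the way down, keep it down for half a second so that the leftover vacuum is gone, and let it come back up. Then take the knurled feed collar from the bench, set it over the steel neck on the chamber lid, turn it until its hidden keyways drop over the pins, and push it fully home so that the soft gasket is squeezed flat. Finish while still holding the collar pushed home (the pump is about to pull it tight), and do not shift or knock over the other things on the bench.

Things in the scene. Friction and masses are not known exactly. Their poses are not given: they have to be found in the camera images.
- unit: vacuum impregnation unit, fixed: white and dark grey housing 260 mm (x) by 380 mm (y), deck 70 mm high; on it a clear round chamber with a flat grey metal lid 200 mm across, top 165 mm above the bench. Origin on the bench under the housing's middle. Chamber axis at x 0, y -65 mm; vent valve at x -60, y 115 mm; a gauge up to 145 mm high at x 85, y 75 mm
- port (a point): centre of the feed port, level with the chamber lid's top (165 mm above the bench), z up. Round it a steel flange 68 mm across, 3 mm thick, a red gasket and the neck. Height of the collar's underside above this point: 17 mm resting on the pins, 9 mm dropped over the pins onto the free gasket, 3 mm fully home on the flange
- neck_top (a point): centre of the top of the steel neck, 30 mm above port. The neck is 30 mm across, its top 8 mm tapered to 22 mm across. Three steel pins 6 mm thick, 120 degrees apart, stand out of it sideways to 40 mm across, their tops 13 mm below this point; the angle at which they stand differs each time and is in no reading: feel for it by turning the collar
- gasket (a joint): thick soft red gasket ring round the foot of the neck, 56 mm across, top 9 mm above port when free: 0 = free, 0.006 m = squeezed flat, level with the flange. It springs back when let go: about 3 N to start and 12 N in all to squeeze flat (the collar's weight of about 2 N helps)
- collar: knurled aluminium feed collar, a round cap 55 mm across, 38 mm high, about 0.2 kg, with a black top and in its middle a brass nipple 10 mm across that stands 14 mm above the top. It stands on the bench open side down. Origin at the centre of its underside; z up
- collar_top (a point): centre of the collar's black top, 38 mm above its underside. Inside, the bore is 34 mm across and 30 mm deep, with three keyways 9.5 mm wide, 120 degrees apart, cut in its lowest 17 mm, hidden from outside, at no marked angle. Pressed lightly on the pins and turned either way, its keyways meet the pins within 120 degrees and it drops; then it needs no further turning
- plunger (a joint): travel of the vent plunger: 0 = up, 0.008 m = fully down; a spring returns it, about 10 N holds it fully down
- plunger_top (a point): centre of the top of the vent plunger's red mushroom head, 30 mm across, about 125 mm above the bench when up; it moves down with the plunger
- mount_black: black resin specimen mount, 30 mm across, 20 mm high, loose on the bench; origin at the centre of its underside; leave alone
- mount_green: green resin specimen mount, 30 mm across, 20 mm high, loose on the bench; origin at the centre of its underside; leave alone
- mould_cup: blue mould cup, 40 mm across, 32 mm high, loose on the bench; origin at the centre of its underside; leave alone
- etch_bottle: amber bottle with black cap, 48 mm across, 130 mm high; origin at the centre of its underside; leave alone
- sample_box: clear open sample box, 75 by 110 mm, 26 mm high; origin at the centre of its underside; leave alone

How it is judged:
By the outcome, as a careful person would: the job done as asked, in the order asked, and still so for the second after the job is handed in, while the arm keeps its last pose, push and grip.
It also fails if it takes over 64 s, if anything falls off the work surface, if the arm or the gripper's body presses on something with over 40 N, if the wrist force passes 120 N, or if a joint passes its speed limit or range.

ROBOT

A 7-joint arm with a two-finger parallel gripper is mounted at the origin on the work surface. World frame = base frame: x ahead of the robot, y to its left, z up, the work surface at z = 0. Lengths are in m, angles in rad, forces in N, time in s.
With the tool pointing down it reaches from about 0.4 to 0.9 m from the base axis. Payload 5.5 kg.
Tool frame: the origin (TCP) lies on the centre line of the jaws, within the pads' length; the fingertips stand 11 mm ahead of it and the grasp point (between the pads) lies 8 mm behind it (r.nose_length is the distance from the TCP to the fingertips, in m); z points along the fingers, y is the line along which they close (so a half turn about z gives the same grasp; the last joint's range is limited). The gripper opens to 92 mm and grips with 3 to 60 N. Pads are 19 mm wide; open, the fingers measure 130 mm over their backs; the gripper's body (75 mm by 190 mm) begins 47 mm behind the grasp point.
Start: joints at [1.56, 0.501, -0.427, 1.55, 0.221, 1.138, -0.21], TCP at [0.176, -0.626, 0.238] pointing down, gripper open.
Joint ranges: [-2.88, 2.88], [-0.31, 2.03], [-1.54, 1.56], [0.2, 2.42], [-1.41, 4.55], [0.19, 2.02], [-2.57, 2.57]. Speed limits (rad/s): [2.57, 2.57, 3.14, 3.14, 3.14, 3.14, 3.14].

INTERFACE

Orientations are given as a unit quaternion [x, y, z, w].
In Python, from cell import r gives the robot as it stands.
- The arm moves only by the shell command python3 -m jog 'ROWS' [OPENING] [FORCE]. ROWS is JSON, a list of rows, each an object of numbers: "x", "y", "z": the shift along the tool's x, y, z in m; "spin": the turn about the tool's z in degrees. In form: [{"x": .., "y": .., "z": .., "spin": ..}, ...]. A call has 1 to 10 rows; each row is the pose to reach, as a shift and turn from the pose commanded when the call began, along the tool's axes at that moment; what a row does not reach only later rows make up. A row lasts 1/12 s, in which the tool goes at most 41.7 mm and 7.16 degrees, less where a joint would pass 70% of its speed; a pose out of reach is approached as far as the arm can. A call with a gripper value outside its range is refused whole. OPENING is the opening, from 0 (shut) to 1 (fully open), set as the call begins (- or left out, the last holds). The fingers move at their own pace and stop on an object; FORCE is the grip in N (left out, the last holds). Time passes only in rows, so rows that repeat a pose let the fingers close. It gives the time, the measured TCP pose, the force, the opening and the grip force at its end, in the units of the state.
- r.read_state(): the state, without advancing time (a new reading comes with each control period).
- r.get_image(name): name is "scene" or "top" or "wrist"; returns a dict with "img" (384x512x3 uint8, red, green, blue), "range_z" (384x512 float32, m along the optical axis (not along the pixel's ray), 0 where there is no reading), "intrinsics" (3x3 intrinsics, pixels), "dist" ([k1, k2, p1, p2, k3] as OpenCV has them; the pictures are not rectified), "rvec" (rotation vector, rad) and "tvec" (3), from world to camera coordinates, as OpenCV has them; the wrist camera has in their place "hand_eye" (4x4, takes a point from camera to tool coordinates, whose origin is the TCP and whose axes are the flange's). Camera axes: x right, y down, z forward; pixel columns grow to the right and rows downward; lengths in m; the calibration is good to about 2 mm. A picture is of the moment at which its call begins: read the wrist's pose just before it.
- r.job_done(): hands the job in; it is judged then, once.
The state is a dict: "t": time; "qpos": joint angles; "joint_vel": joint speeds; "joint_efforts": joint torques, N m; "tool_pos": TCP position; "ee_rot": TCP orientation; "force": force on the tool from outside, world axes, zero at the start; "ft_torque": the same for the moment, N m; "gripper_width": finger opening in m; "gripper_force": force on a finger pad.
Only numpy, scipy, OpenCV 4.12 (cv2) and the standard library are available. Lean on these libraries where they do the work, as an engineer would, in place of code of your own. Each camera call takes 0.05 s, during which the arm holds its last target. There are 200 camera calls.

## Working session

There is one attempt and no reset: what is moved stays moved. The work goes in short steps, Python scripts to look and compute and a shell command to move; the robot and the scene stay as the last step left them, time stands still between calls to the robot, and variables do not carry over. Pictures are saved under pics/ and viewed, at most 10 in all, crops included, and the job is handed in when it is done.

```bash
ls; mkdir -p pics; cat > h.py <<'E'
import numpy as np, cv2
from cell import r
from scipy.spatial.transform import Rotation as R
def cloud(name):
    s=r.read_state(); d=r.get_image(name); K=np.array(d["intrinsics"]); z=d["range_z"]
    h,w=z.shape; u,v=np.meshgrid(np.arange(w),np.arange(h))
    p=cv2.undistortPoints(np.stack([u,v],-1).reshape(-1,1,2).astype(np.float64),K,np.array(d["dist"])).reshape(h,w,2)
    P=np.concatenate([p*z[...,None],z[...,None]],-1)
    if "rvec" in d:
        M=cv2.Rodrigues(np.array(d["rvec"]))[0]; W=(P-np.array(d["tvec"]).ravel())@M
    else:
        H=np.array(d["hand_eye"]); T=P@H[:3,:3].T+H[:3,3]
        W=T@R.from_quat(s["ee_rot"]).as_matrix().T+np.array(s["tool_pos"])
    W[z==0]=np.nan
    return d["img"],W
E
python3 - <<'E'
from h import *
s=r.read_state(); print(s, r.nose_length)
a,W=cloud("top"); b,V=cloud("scene")
np.savez("c.npz",a=a,W=W,b=b,V=V)
cv2.imwrite("pics/top.png",a[...,::-1]); cv2.imwrite("pics/scene.png",b[...,::-1])
E
```

```text
pics
{'t': 0.0, 'qpos': array([ 1.56019255,  0.50183382, -0.4267713 ,  1.55145798,  0.22079525,
        1.13831362, -0.2103369 ]), 'joint_vel': array([ 6.27957816e-04, -3.26289594e-04, -3.22950793e-04,  5.96033847e-04,
       -7.97118911e-05,  4.45953234e-04, -1.24668063e-04]), 'joint_efforts': array([ 3.42927779e-04, -5.66601205e+01, -5.81580743e+00, -2.79118073e+01,
       -6.84263930e-02,  3.06678086e-02,  1.69737987e-04]), 'tool_pos': array([ 0.17551582, -0.62513861,  0.23668206]), 'ee_rot': array([ 9.90643082e-01,  1.36474630e-01, -1.07058291e-04, -9.73544596e-04]), 'force': array([ 0.76815156, -0.24922535,  0.37456357]), 'ft_torque': array([-0.00216813,  0.00707209,  0.02115374]), 'gripper_force': 0.0, 'gripper_width': 0.09174466645938892} 0.011
```

View pics/top.png

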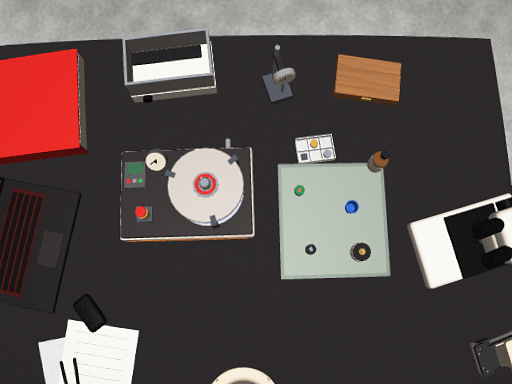

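View pics/scene.png

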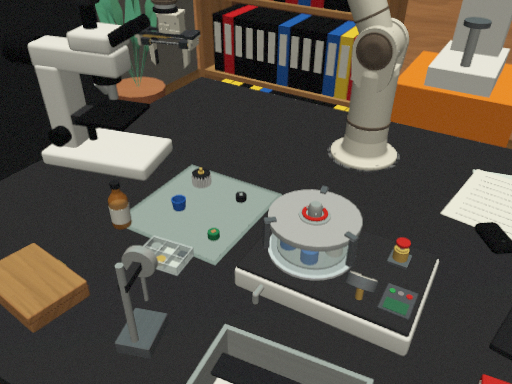

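The top view shows the collar at about (361,251), the red plunger at (142,212), the neck at (205,184), the mounts at (299,190) and (310,249), and the cup at (351,207). The bottle is at (378,161). Next I measure these.

```bash
python3 - <<'E'
from h import *
c=np.load("c.npz"); a,W,b,V=[c[k] for k in "aWbV"]
def pr(n,P): 
    P=P[~np.isnan(P[:,0])]; print(n,len(P),P.mean(0).round(4),np.median(P,0).round(4),P.min(0).round(4),P.max(0).round(4))
def reg(W,u,v,n,zl,zh,name):
    P=W[v-n:v+n+1,u-n:u+n+1].reshape(-1,3); pr(name,P[(P[:,2]>zl)&(P[:,2]<zh)])
reg(W,361,251,14,.03,.045,"collar top"); reg(W,361,251,14,.046,.07,"nipple"); reg(W,361,251,14,.012,.07,"collar all")
reg(W,142,212,10,.115,.14,"plunger")
reg(W,205,184,12,.185,.21,"neck"); reg(W,205,184,45,.16,.17,"lid");reg(W,205,184,16,.17,.18,"gasket")
reg(W,310,249,9,.01,.03,"mblack");reg(W,351,207,10,.01,.05,"cup");reg(W,378,161,14,.08,.15,"bottle")
reg(W,330,270,4,-.02,.02,"mat")
reg(V,403,244,10,.115,.14,"plunger s"); reg(V,316,208,14,.185,.21,"neck s"); reg(V,201,177,14,.03,.045,"collar s")
# circle fits
def fit(P):
    A=np.c_[2*P[:,:2],np.ones(len(P))]; s=np.linalg.lstsq(A,(P[:,:2]**2).sum(1),rcond=None)[0]; return s[:2],np.sqrt(s[2]+s[0]**2+s[1]**2)
for nm,im,X in(("top",a,W),("scene",b,V)):
    hsv=cv2.cvtColor(im,cv2.COLOR_RGB2HSV); red=((hsv[...,0]<8)|(hsv[...,0]>172))&(hsv[...,1]>150)&(hsv[...,2]>80)
    for n,(lo,hi) in dict(plunger=(.118,.135),gasket=(.17,.18)).items():
        m=red&(X[...,2]>lo)&(X[...,2]<hi)&(np.hypot(X[...,0]-.5,X[...,1]-.1)<.35); pr(nm+n,X[m])
        if n=="gasket": 
            h=cv2.convexHull(X[m][:,:2].astype(np.float32))[:,0]; print(fit(h))
E
```

```text
collar top 258 [ 0.4206 -0.3436  0.0378] [ 0.4208 -0.3431  0.038 ] [ 0.3958 -0.3697  0.0303] [ 0.4477 -0.318   0.0449]
nipple 11 [ 0.4207 -0.3432  0.0517] [ 0.4208 -0.3435  0.0511] [ 0.4178 -0.3491  0.0469] [ 0.4238 -0.3386  0.0585]
collar all 301 [ 0.4202 -0.3423  0.0368] [ 0.4206 -0.342   0.0377] [ 0.3935 -0.3697  0.0128] [ 0.4489 -0.318   0.0585]
plunger 90 [0.5362 0.2637 0.1247] [0.536  0.2639 0.1249] [0.5227 0.2511 0.1189] [0.5503 0.2764 0.1307]
neck 100 [0.5954 0.0858 0.1935] [0.595  0.0851 0.1941] [0.5787 0.0725 0.1851] [0.6085 0.099  0.1993]
lid 3936 [0.595  0.0847 0.165 ] [0.593  0.0832 0.1649] [ 0.4876 -0.0136  0.16  ] [0.6964 0.1905 0.17  ]
gasket 223 [0.5962 0.0867 0.1735] [0.5942 0.0872 0.1733] [0.5552 0.0537 0.17  ] [0.6392 0.1267 0.1798]
mblack 88 [ 0.4335 -0.2011  0.0197] [ 0.4337 -0.2013  0.0194] [ 0.413  -0.2149  0.0113] [ 0.4469 -0.1827  0.0269]
cup 81 [ 0.5518 -0.3274  0.0256] [ 0.5533 -0.3308  0.0265] [ 0.5312 -0.3452  0.0103] [ 0.5679 -0.306   0.0387]
bottle 214 [ 0.6778 -0.4024  0.1023] [ 0.6766 -0.4013  0.0943] [ 0.6587 -0.4275  0.0805] [ 0.7025 -0.3816  0.136
[... 298 characters left out ...]
] [0.617  0.0994 0.1945]
collar s 166 [ 0.4287 -0.3426  0.0365] [ 0.4291 -0.3409  0.0367] [ 0.3946 -0.3732  0.03  ] [ 0.4521 -0.3185  0.0436]
topplunger 88 [0.536  0.2638 0.1248] [0.5359 0.2639 0.1249] [0.5227 0.2511 0.1189] [0.5503 0.2764 0.1307]
topgasket 133 [0.5975 0.0852 0.174 ] [0.5969 0.0848 0.174 ] [0.5724 0.0586 0.1702] [0.624  0.1108 0.1782]
(array([0.59789963, 0.08519943]), np.float64(0.0260968018327671))
sceneplunger 117 [0.54   0.2644 0.122 ] [0.5406 0.2643 0.1218] [0.5222 0.2496 0.1185] [0.555  0.2786 0.1257]
scenegasket 109 [0.6104 0.0886 0.1713] [0.6139 0.0934 0.1713] [0.5761 0.0586 0.17  ] [0.628 0.112 0.174]
(array([0.60138021, 0.08521542]), np.float64(0.02672830664370674))
```

```bash
cat >> h.py <<'E'
def yaw(q):
    M=R.from_quat(q).as_matrix(); return np.degrees(np.arctan2(M[1,0],M[0,0]))
def shift(*T):
    s=r.read_state(); M=R.from_quat(s["ee_rot"]).as_matrix()
    print("t",round(s["t"],2),"pos",s["tool_pos"].round(4),"yaw",yaw(s["ee_rot"]).round(2),"F",s["force"].round(1),"q",s["qpos"].round(2),"w",round(s["gripper_width"],4))
    for t in T: print(t,(M.T@(np.array(t)-s["tool_pos"])).round(4))
E
python3 - <<'E'
from h import *
shift((.42,-.36,.30),(.59,.085,.33))
E
```

```text
t 0.1 pos [ 0.1755 -0.6252  0.2368] yaw 15.69 F [ 0.7 -0.3  0.1] q [ 1.56  0.5  -0.43  1.55  0.22  1.14 -0.21] w 0.0917
(0.42, -0.36, 0.3) [ 0.3071 -0.1893 -0.0629]
(0.59, 0.085, 0.33) [ 0.5911 -0.5718 -0.0922]
```

```bash
python3 -m jog '[{"x":0.307,"y":-0.189,"z":-0.063},{"x":0.307,"y":-0.189,"z":-0.063},{"x":0.307,"y":-0.189,"z":-0.063},{"x":0.307,"y":-0.189,"z":-0.063},{"x":0.307,"y":-0.189,"z":-0.063},{"x":0.307,"y":-0.189,"z":-0.063},{"x":0.307,"y":-0.189,"z":-0.063},{"x":0.307,"y":-0.189,"z":-0.063},{"x":0.307,"y":-0.189,"z":-0.063},{"x":0.307,"y":-0.189,"z":-0.063}]'
python3 - <<'E'
from h import *
shift((.597,.085,.34))
a,W=cloud("wrist"); np.savez("w1.npz",a=a,W=W); cv2.imwrite("pics/w1.png",a[...,::-1])
E
```

```text
t 0.1 pos [ 0.1755 -0.6252  0.2368] yaw 15.69 F [ 0.7 -0.3  0.1] q [ 1.56  0.5  -0.43  1.55  0.22  1.14 -0.21] w 0.0917
(0.597, 0.085, 0.34) [ 0.5978 -0.5699 -0.1022]validation failed for argument at $[0]...
```

View pics/w1.png

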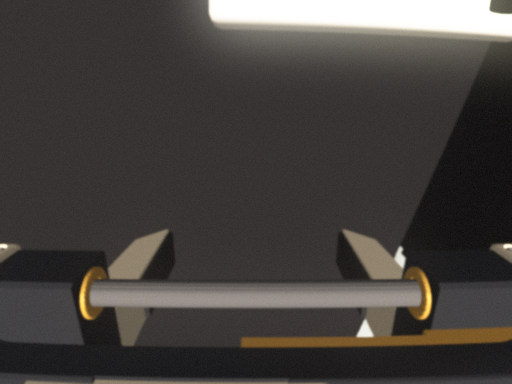

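The move was refused, so this wrist picture from the start pose only shows the fingers and the dark bench. The rows probably need all four keys, so I'll add spin.

```bash
python3 -m jog '[{"x":0.307,"y":-0.189,"z":-0.063,"spin":0},{"x":0.307,"y":-0.189,"z":-0.063,"spin":0},{"x":0.307,"y":-0.189,"z":-0.063,"spin":0},{"x":0.307,"y":-0.189,"z":-0.063,"spin":0},{"x":0.307,"y":-0.189,"z":-0.063,"spin":0},{"x":0.307,"y":-0.189,"z":-0.063,"spin":0},{"x":0.307,"y":-0.189,"z":-0.063,"spin":0},{"x":0.307,"y":-0.189,"z":-0.063,"spin":0},{"x":0.307,"y":-0.189,"z":-0.063,"spin":0},{"x":0.307,"y":-0.189,"z":-0.063,"spin":0}]'
python3 - <<'E'
from h import *
shift((.597,.085,.34))
E
```

```text
t: 0.98
tool_pos: [0.4268, -0.3534, 0.3026]
ee_rot: [0.99, 0.142, 0.003, -0.0]
force: [0.9, -0.2, 0.7]
gripper_width: 0.0916
gripper_force: 0.0
t 0.98 pos [ 0.4268 -0.3534  0.3026] yaw 16.37 F [ 0.9 -0.2  0.7] q [ 1.14  0.29 -0.6   1.72  0.17  1.19 -0.79] w 0.0916
(0.597, 0.085, 0.34) [ 0.287  -0.3726 -0.0359]
```

```bash
python3 - <<'E'
from h import *
a,W=cloud("wrist"); np.savez("w1.npz",a=a,W=W); 
m=(W[...,2]>.034)&(W[...,2]<.043)&(np.hypot(W[...,0]-.421,W[...,1]+.343)<.04); print(m.sum(), np.argwhere(m).mean(0) if m.any() else 0)
if m.any():
    P=W[m]; print(P.mean(0),P.min(0),P.max(0)); print(cv2.minEnclosingCircle(P[:,:2].astype(np.float32)))
d=r.get_image("wrist"); print(np.array(d["hand_eye"]).round(3),d["intrinsics"])
E
python3 -m jog '[{"x":0.287,"y":-0.373,"z":-0.036,"spin":0},{"x":0.287,"y":-0.373,"z":-0.036,"spin":0},{"x":0.287,"y":-0.373,"z":-0.036,"spin":0},{"x":0.287,"y":-0.373,"z":-0.036,"spin":0},{"x":0.287,"y":-0.373,"z":-0.036,"spin":0},{"x":0.287,"y":-0.373,"z":-0.036,"spin":0},{"x":0.287,"y":-0.373,"z":-0.036,"spin":0},{"x":0.287,"y":-0.373,"z":-0.036,"spin":0},{"x":0.287,"y":-0.373,"z":-0.036,"spin":0},{"x":0.287,"y":-0.373,"z":-0.036,"spin":0}]' 0 20
python3 - <<'E'
from h import *
shift((.597,.085,.34),(.537,.264,.25))
E
```

```text
1148 [158.87804878 248.92944251]
[ 0.4221384  -0.34671939  0.03776269] [ 0.39524883 -0.37277799  0.03463329] [ 0.4478485  -0.32079774  0.04290272]
((0.4214460253715515, -0.34651219844818115), 0.026503771543502808)
[[-0.001 -0.951 -0.308  0.084]
 [ 1.    -0.001  0.001  0.   ]
 [-0.001 -0.308  0.951 -0.147]
 [ 0.     0.     0.     1.   ]] [[314.39826016   0.         255.07311791]
 [  0.         314.39826016 191.6686934 ]
 [  0.           0.           1.        ]]
t: 1.92
tool_pos: [0.5755, 0.0239, 0.3321]
ee_rot: [0.991, 0.135, -0.0, 0.001]
force: [0.7, -0.4, 0.5]
gripper_width: 0.0295
gripper_force: 0.0
t 1.92 pos [0.5755 0.0239 0.3321] yaw 15.47 F [ 0.7 -0.4  0.5] q [ 0.53  0.35 -0.79  1.62  0.26  1.28 -1.61] w 0.0295
(0.597, 0.085, 0.34) [ 0.037  -0.0531 -0.008 ]
(0.537, 0.264, 0.25) [ 0.0271 -0.2417  0.0818]
```

```bash
python3 -m jog '[{"x":0.025,"y":-0.048,"z":0,"spin":0},{"x":0.035,"y":-0.053,"z":0,"spin":0},{"x":0.035,"y":-0.053,"z":0,"spin":0},{"x":0.035,"y":-0.053,"z":0,"spin":0},{"x":0.035,"y":-0.053,"z":0,"spin":0},{"x":0.035,"y":-0.053,"z":0,"spin":0}]'
python3 - <<'E'
from h import *
a,W=cloud("wrist"); np.savez("w2.npz",a=a,W=W); cv2.imwrite("pics/w2.png",a[...,::-1])
hsv=cv2.cvtColor(a,cv2.COLOR_RGB2HSV); red=((hsv[...,0]<8)|(hsv[...,0]>172))&(hsv[...,1]>140)&(hsv[...,2]>60)
def rep(n,m):
    if m.any(): P=W[m]; print(n,m.sum(),np.median(P,0).round(4),P.min(0).round(4),P.max(0).round(4),cv2.minEnclosingCircle(P[:,:2].astype(np.float32)))
rep("gasket",red&(abs(W[...,2]-.174)<.006))
rep("neck top",(abs(W[...,2]-.195)<.004)&(np.hypot(W[...,0]-.597,W[...,1]-.085)<.02))
rep("flange/neck",(W[...,2]>.169)&(np.hypot(W[...,0]-.597,W[...,1]-.085)<.04))
rep("plunger",red&(abs(W[...,2]-.125)<.006))
shift((.537,.264,.25),(.537,.264,.16))
E
```

```text
t: 2.42
tool_pos: [0.5945, 0.0821, 0.3319]
ee_rot: [0.991, 0.135, -0.001, 0.001]
force: [0.3, -0.3, 1.9]
gripper_width: 0.0002
gripper_force: 0.0
gasket 969 [0.6008 0.0844 0.1736] [0.5713 0.0581 0.1705] [0.625  0.1108 0.1764] ((0.5981013774871826, 0.08449975401163101), 0.027091002091765404)
neck top 536 [0.5993 0.0842 0.1944] [0.5856 0.0714 0.1911] [0.6114 0.0965 0.1965] ((0.5985549688339233, 0.08428838104009628), 0.01309572346508503)
flange/neck 33234 [0.6199 0.0897 0.4103] [0.5674 0.0527 0.169 ] [0.6348 0.1243 0.431 ] ((0.6034356951713562, 0.08710464835166931), 0.037276044487953186)
plunger 476 [0.5366 0.2629 0.1243] [0.5217 0.249  0.12  ] [0.5507 0.2778 0.1265] ((0.5361390113830566, 0.26366329193115234), 0.014947367832064629)
t 2.47 pos [0.5945 0.0823 0.3322] yaw 15.47 F [-0.1  0.4  0.3] q [ 0.41  0.4  -0.79  1.56  0.3   1.31 -1.72] w 0.0006
(0.537, 0.264, 0.25) [-0.0069 -0.1905  0.0819]
(0.537, 0.264, 0.16) [-0.0068 -0.1907  0.1719]
```

View pics/w2.png

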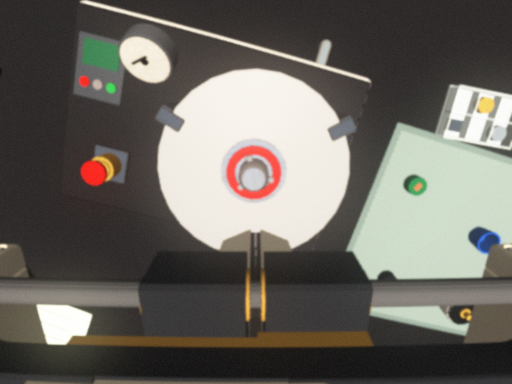

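The wrist view shows the neck at (253,178) inside the red gasket, and the plunger at (95,172). The fingers are shut. Port is at (0.598, 0.0845) and plunger at (0.5365, 0.2635).

```bash
python3 -m jog '[{"x":-0.007,"y":-0.19,"z":0,"spin":0},{"x":-0.007,"y":-0.19,"z":0.0,"spin":0},{"x":-0.007,"y":-0.19,"z":0.0,"spin":0},{"x":-0.007,"y":-0.19,"z":0.0,"spin":0},{"x":-0.007,"y":-0.19,"z":0.03,"spin":0},{"x":-0.007,"y":-0.19,"z":0.07,"spin":0},{"x":-0.007,"y":-0.19,"z":0.11,"spin":0},{"x":-0.007,"y":-0.19,"z":0.15,"spin":0},{"x":-0.007,"y":-0.19,"z":0.172,"spin":0},{"x":-0.007,"y":-0.19,"z":0.172,"spin":0}]' 0 20
python3 -m jog '[{"x":0,"y":0,"z":0,"spin":0},{"x":0,"y":0,"z":0,"spin":0},{"x":0,"y":0,"z":0,"spin":0}]'
python3 - <<'E'
from h import *
shift((.5365,.2635,.125))
E
```

```text
t: 3.3
tool_pos: [0.5336, 0.2619, 0.1549]
ee_rot: [0.991, 0.135, -0.005, 0.002]
force: [-0.6, -1.3, 0.2]
gripper_width: 0.0003
gripper_force: 0.0
t: 3.55
tool_pos: [0.5381, 0.2667, 0.1631]
ee_rot: [0.991, 0.136, 0.002, -0.001]
force: [-0.2, 0.5, 0.6]
gripper_width: 0.0004
gripper_force: 0.0
t 3.55 pos [0.5381 0.2667 0.1631] yaw 15.63 F [-0.2  0.5  0.6] q [ 0.06  0.58 -0.76  1.74  0.46  1.01 -2.17] w 0.0004
(0.5365, 0.2635, 0.125) [-0.0026  0.0027  0.0381]
```

```bash
python3 -m jog '[{"x":-0.002,"y":0.002,"z":0.01,"spin":0},{"x":-0.002,"y":0.002,"z":0.02,"spin":0},{"x":-0.002,"y":0.002,"z":0.025,"spin":0},{"x":-0.002,"y":0.002,"z":0.029,"spin":0},{"x":-0.002,"y":0.002,"z":0.032,"spin":0},{"x":-0.002,"y":0.002,"z":0.035,"spin":0},{"x":-0.002,"y":0.002,"z":0.035,"spin":0}]'
python3 -m jog '[{"x":0,"y":0,"z":0.002,"spin":0},{"x":0,"y":0,"z":0.002,"spin":0}]'
```

```text
t: 4.13
tool_pos: [0.5351, 0.2631, 0.1281]
ee_rot: [0.991, 0.136, 0.0, 0.002]
force: [-7.0, -6.7, 24.5]
gripper_width: 0.0004
gripper_force: 11.9
t: 4.3
tool_pos: [0.5352, 0.2631, 0.1279]
ee_rot: [0.991, 0.136, 0.001, 0.002]
force: [-11.5, -9.9, 35.8]
gripper_width: 0.0003
gripper_force: 18.5
```

Bottomed: z no longer moves while the force rises. I ease off slightly, hold about 0.8 s, then retract.

```bash
python3 -m jog '[{"x":0,"y":0,"z":-0.002,"spin":0},{"x":0,"y":0,"z":-0.002,"spin":0},{"x":0,"y":0,"z":-0.002,"spin":0},{"x":0,"y":0,"z":-0.002,"spin":0},{"x":0,"y":0,"z":-0.002,"spin":0},{"x":0,"y":0,"z":-0.002,"spin":0},{"x":0,"y":0,"z":-0.002,"spin":0},{"x":0,"y":0,"z":-0.002,"spin":0},{"x":0,"y":0,"z":-0.002,"spin":0}]'
python3 -m jog '[{"x":0,"y":0,"z":-0.01,"spin":0},{"x":0,"y":0,"z":-0.03,"spin":0},{"x":0,"y":0,"z":-0.07,"spin":0},{"x":0,"y":0,"z":-0.11,"spin":0},{"x":0,"y":0,"z":-0.15,"spin":0},{"x":0,"y":0,"z":-0.19,"spin":0},{"x":0,"y":0,"z":-0.19,"spin":0}]'
python3 - <<'E'
from h import *
a,W=cloud("top"); P=W[202:223,132:153].reshape(-1,3); hsv=cv2.cvtColor(a,cv2.COLOR_RGB2HSV)[202:223,132:153].reshape(-1,3)
m=(hsv[:,0]<8)&(hsv[:,1]>150)&(P[:,2]<.14)&(P[:,2]>.1); print("plunger z",np.median(P[m],0),m.sum())
shift((.52,-.05,.32),(.421,-.345,.25),(.421,-.345,.15))
E
```

```text
t: 5.05
tool_pos: [0.5351, 0.2631, 0.1281]
ee_rot: [0.991, 0.136, 0.0, 0.001]
force: [-6.2, -6.9, 23.2]
gripper_width: 0.0005
gripper_force: 11.8
t: 5.63
tool_pos: [0.5379, 0.267, 0.3239]
ee_rot: [0.991, 0.137, 0.006, -0.002]
force: [1.1, 1.2, 1.1]
gripper_width: 0.0004
gripper_force: 0.0
plunger z [0.53873167 0.26000512 0.12401762] 52
t 5.68 pos [0.5369 0.2658 0.3202] yaw 15.7 F [ 0.2  1.1 -0.5] q [ 0.13  0.42 -0.84  1.58  0.32  1.28 -2.07] w 0.0007
(0.52, -0.05, 0.32) [-0.1017  0.2995 -0.0011]
(0.421, -0.345, 0.25) [-0.2775  0.5567  0.0671]
(0.421, -0.345, 0.15) [-0.2783  0.5569  0.1671]
```

```bash
python3 -m jog '[{"x":-0.102,"y":0.3,"z":0,"spin":0},{"x":-0.102,"y":0.3,"z":0,"spin":0},{"x":-0.102,"y":0.3,"z":0,"spin":0},{"x":-0.102,"y":0.3,"z":0,"spin":0},{"x":-0.102,"y":0.3,"z":0,"spin":0},{"x":-0.102,"y":0.3,"z":0,"spin":0},{"x":-0.278,"y":0.557,"z":0.02,"spin":0},{"x":-0.278,"y":0.557,"z":0.02,"spin":0},{"x":-0.278,"y":0.557,"z":0.02,"spin":0},{"x":-0.278,"y":0.557,"z":0.02,"spin":0}]' 1 40
python3 - <<'E'
from h import *
shift((.421,-.345,.24))
E
```

```text
t: 6.52
tool_pos: [0.474, -0.1477, 0.3053]
ee_rot: [0.991, 0.136, -0.001, -0.0]
force: [1.0, -0.4, -0.4]
gripper_width: 0.0626
gripper_force: 0.0
t 6.52 pos [ 0.474  -0.1477  0.3053] yaw 15.68 F [ 1.  -0.4 -0.4] q [ 0.89  0.18 -0.72  1.84  0.13  1.17 -1.17] w 0.0626
(0.421, -0.345, 0.24) [-0.1043  0.1757  0.0653]
```

```bash
python3 -m jog '[{"x":-0.104,"y":0.176,"z":0.065,"spin":0},{"x":-0.104,"y":0.176,"z":0.065,"spin":0},{"x":-0.104,"y":0.176,"z":0.065,"spin":0},{"x":-0.104,"y":0.176,"z":0.065,"spin":0},{"x":-0.104,"y":0.176,"z":0.065,"spin":0},{"x":-0.104,"y":0.176,"z":0.065,"spin":0},{"x":-0.104,"y":0.176,"z":0.065,"spin":0},{"x":-0.104,"y":0.176,"z":0.065,"spin":0},{"x":-0.104,"y":0.176,"z":0.065,"spin":0},{"x":-0.104,"y":0.176,"z":0.065,"spin":0}]'
python3 - <<'E'
from h import *
a,W=cloud("wrist"); cv2.imwrite("pics/w3.png",a[...,::-1])
near=np.hypot(W[...,0]-.421,W[...,1]+.345)<.045
for lo,hi in((.03,.043),(.045,.056)):
    m=near&(W[...,2]>lo)&(W[...,2]<hi)
    if m.any(): P=W[m]; print(m.sum(),P.mean(0).round(4),P.min(0).round(4),P.max(0).round(4),cv2.minEnclosingCircle(P[:,:2].astype(np.float32)))
shift((.421,-.345,.24),(.421,-.345,.021))
E
```

```text
t: 7.35
tool_pos: [0.4243, -0.3414, 0.242]
ee_rot: [0.99, 0.138, 0.0, -0.0]
force: [0.2, -0.2, 0.2]
gripper_width: 0.0915
gripper_force: 0.0
1579 [ 0.4225 -0.3463  0.0376] [ 0.3952 -0.3745  0.03  ] [ 0.4482 -0.3194  0.043 ] ((0.42126959562301636, -0.34690001606941223), 0.027663864195346832)
70 [ 0.4218 -0.3466  0.0513] [ 0.4165 -0.3516  0.0457] [ 0.4261 -0.3421  0.0532] ((0.421308696269989, -0.34667158126831055), 0.005040198098868132)
t 7.4 pos [ 0.4243 -0.3417  0.2421] yaw 15.87 F [-0.3  0.1 -0.4] q [ 1.11  0.33 -0.58  1.81  0.2   1.06 -0.84] w 0.0919
(0.421, -0.345, 0.24) [-0.004   0.0023  0.0021]
(0.421, -0.345, 0.021) [-0.0042  0.0022  0.2211]
```

View pics/w3.png

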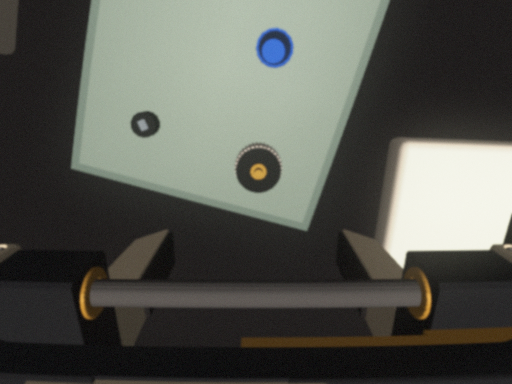

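The collar's black top with the brass nipple is at (258,170), clear of the mount at (145,124) and the cup at (275,48). Descending to grasp.

```bash
python3 -m jog '[{"x":-0.004,"y":0.003,"z":0.04,"spin":0},{"x":-0.004,"y":0.003,"z":0.08,"spin":0},{"x":-0.004,"y":0.003,"z":0.12,"spin":0},{"x":-0.004,"y":0.003,"z":0.15,"spin":0},{"x":-0.004,"y":0.003,"z":0.18,"spin":0},{"x":-0.004,"y":0.003,"z":0.20,"spin":0},{"x":-0.004,"y":0.003,"z":0.215,"spin":0},{"x":-0.004,"y":0.003,"z":0.22,"spin":0},{"x":-0.004,"y":0.003,"z":0.22,"spin":0},{"x":-0.004,"y":0.003,"z":0.22,"spin":0}]'
python3 -m jog '[{"x":0,"y":0,"z":0,"spin":0},{"x":0,"y":0,"z":0,"spin":0},{"x":0,"y":0,"z":0,"spin":0},{"x":0,"y":0,"z":0,"spin":0},{"x":0,"y":0,"z":0,"spin":0},{"x":0,"y":0,"z":0,"spin":0},{"x":0,"y":0,"z":0,"spin":0},{"x":0,"y":0,"z":0,"spin":0}]' 0.4 40
python3 - <<'E'
from h import *
shift((.421,-.345,.02))
E
```

```text
t: 8.23
tool_pos: [0.4211, -0.3471, 0.0225]
ee_rot: [0.991, 0.137, 0.0, 0.0]
force: [0.7, -0.4, -0.1]
gripper_width: 0.0916
gripper_force: 0.0
t: 8.9
tool_pos: [0.4201, -0.3474, 0.0219]
ee_rot: [0.991, 0.136, -0.0, -0.0]
force: [-1.2, 0.7, 3.9]
gripper_width: 0.0553
gripper_force: 40.0
t 8.9 pos [ 0.4201 -0.3474  0.0219] yaw 15.69 F [-1.2  0.7  3.9] q [ 0.99  0.64 -0.44  1.95  0.43  0.65 -1.02] w 0.0553
(0.421, -0.345, 0.02) [ 0.0015 -0.002   0.0019]
```

```bash
python3 -m jog '[{"x":0,"y":0,"z":-0.03,"spin":0},{"x":0,"y":0,"z":-0.07,"spin":0},{"x":0,"y":0,"z":-0.11,"spin":0},{"x":0,"y":0,"z":-0.15,"spin":0},{"x":0,"y":0,"z":-0.19,"spin":0},{"x":0,"y":0,"z":-0.23,"spin":0},{"x":0,"y":0,"z":-0.265,"spin":0},{"x":0,"y":0,"z":-0.265,"spin":0},{"x":0,"y":0,"z":-0.265,"spin":0}]'
python3 - <<'E'
from h import *
shift((.597,.084,.29))
E
```

```text
t: 9.65
tool_pos: [0.421, -0.3482, 0.2886]
ee_rot: [0.991, 0.136, 0.001, 0.002]
force: [0.0, 0.5, -1.6]
gripper_width: 0.0549
gripper_force: 40.0
t 9.65 pos [ 0.421  -0.3482  0.2886] yaw 15.67 F [ 0.   0.5 -1.6] q [ 1.14  0.28 -0.6   1.75  0.17  1.15 -0.81] w 0.0549
(0.597, 0.084, 0.29) [ 0.2862 -0.3686 -0.0024]
```

```bash
python3 -m jog '[{"x":0.143,"y":-0.184,"z":0,"spin":0},{"x":0.143,"y":-0.184,"z":0,"spin":0},{"x":0.143,"y":-0.184,"z":0,"spin":0},{"x":0.143,"y":-0.184,"z":0,"spin":0},{"x":0.143,"y":-0.184,"z":0,"spin":0},{"x":0.143,"y":-0.184,"z":0,"spin":0},{"x":0.286,"y":-0.369,"z":0,"spin":0},{"x":0.286,"y":-0.369,"z":0,"spin":0},{"x":0.286,"y":-0.369,"z":0,"spin":0},{"x":0.286,"y":-0.369,"z":0,"spin":0}]'
python3 -m jog '[{"x":0.074,"y":-0.095,"z":0,"spin":0},{"x":0.074,"y":-0.095,"z":0,"spin":0},{"x":0.074,"y":-0.095,"z":0,"spin":0},{"x":0.074,"y":-0.095,"z":0,"spin":0},{"x":0.074,"y":-0.095,"z":0,"spin":0},{"x":0.074,"y":-0.095,"z":0,"spin":0}]'
python3 - <<'E'
from h import *
shift((.597,.0835,.29))
b,V=cloud("scene"); cv2.imwrite("pics/s2.png",cv2.resize(b[100:280,200:440,::-1],None,fx=3,fy=3,interpolation=cv2.INTER_CUBIC))
E
```

```text
t: 10.48
tool_pos: [0.5695, 0.0243, 0.284]
ee_rot: [0.991, 0.136, -0.002, -0.0]
force: [2.1, 0.2, -2.3]
gripper_width: 0.0547
gripper_force: 40.0
t: 10.98
tool_pos: [0.6148, 0.134, 0.2839]
ee_rot: [0.991, 0.137, -0.002, 0.0]
force: [0.2, -0.2, -1.4]
gripper_width: 0.0551
gripper_force: 40.0
t 10.98 pos [0.6148 0.134  0.2839] yaw 15.76 F [ 0.2 -0.2 -1.4] q [ 0.28  0.5  -0.76  1.54  0.35  1.25 -1.83] w 0.0551
(0.597, 0.0835, 0.29) [-0.0309  0.0438 -0.0059]
```

View pics/s2.png

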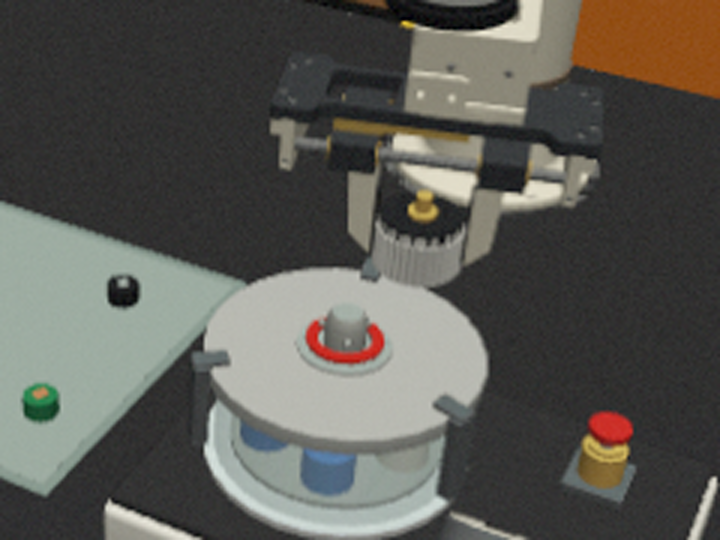

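The collar is held upright with its nipple at crop (425,207). I overshot the neck (at (346,330)) by about 50 mm in y, so I correct that first.

```bash
python3 -m jog '[{"x":-0.031,"y":0.043,"z":0,"spin":0},{"x":-0.031,"y":0.043,"z":0,"spin":0},{"x":-0.031,"y":0.043,"z":0,"spin":0},{"x":-0.031,"y":0.043,"z":0.01,"spin":0},{"x":-0.031,"y":0.043,"z":0.03,"spin":0},{"x":-0.031,"y":0.043,"z":0.05,"spin":0},{"x":-0.031,"y":0.043,"z":0.06,"spin":0},{"x":-0.031,"y":0.043,"z":0.06,"spin":0},{"x":-0.031,"y":0.043,"z":0.06,"spin":0}]'
python3 - <<'E'
from h import *
shift((.597,.084,.203))
b,V=cloud("scene"); a,W=cloud("top")
for n,im,X in(("s",b,V),("t",a,W)):
    hsv=cv2.cvtColor(im,cv2.COLOR_RGB2HSV)
    m=(hsv[...,0]>12)&(hsv[...,0]<30)&(hsv[...,1]>110)&(X[...,2]>.235)&(X[...,2]<.265)&(np.hypot(X[...,0]-.597,X[...,1]-.084)<.03); print(n,m.sum(),X[m].mean(0) if m.any() else 0)
E
```

```text
t: 11.78
tool_pos: [0.5975, 0.0847, 0.2261]
ee_rot: [0.991, 0.137, -0.001, -0.0]
force: [0.5, 0.6, -1.9]
gripper_width: 0.0549
gripper_force: 40.0
t 11.78 pos [0.5975 0.0847 0.2261] yaw 15.7 F [ 0.5  0.6 -1.9] q [ 0.37  0.5  -0.75  1.68  0.37  1.11 -1.78] w 0.0549
(0.597, 0.084, 0.203) [-0.0006  0.0006  0.0231]
s 72 [0.60216718 0.08575224 0.24595064]
t 0 0
```

```bash
python3 -m jog '[{"x":-0.0005,"y":0.0005,"z":0.005,"spin":0},{"x":-0.0005,"y":0.0005,"z":0.01,"spin":0},{"x":-0.0005,"y":0.0005,"z":0.014,"spin":0},{"x":-0.0005,"y":0.0005,"z":0.018,"spin":0},{"x":-0.0005,"y":0.0005,"z":0.018,"spin":0},{"x":-0.0005,"y":0.0005,"z":0.018,"spin":0}]'
python3 -m jog '[{"x":0,"y":0,"z":0.002,"spin":0},{"x":0,"y":0,"z":0.004,"spin":0},{"x":0,"y":0,"z":0.006,"spin":0},{"x":0,"y":0,"z":0.006,"spin":0}]'
python3 - <<'E'
from h import *
shift((.597,.084,.203)); print(r.read_state()["ft_torque"])
E
```

```text
t: 12.38
tool_pos: [0.5973, 0.084, 0.2083]
ee_rot: [0.991, 0.136, -0.0, -0.0]
force: [-0.4, 0.7, -1.4]
gripper_width: 0.0552
gripper_force: 40.0
t: 12.72
tool_pos: [0.5977, 0.0841, 0.2028]
ee_rot: [0.991, 0.136, 0.0, 0.0]
force: [0.8, -0.1, 0.7]
gripper_width: 0.0552
gripper_force: 40.0
t 12.72 pos [0.5977 0.0841 0.2028] yaw 15.69 F [ 0.8 -0.1  0.7] q [ 0.36  0.52 -0.73  1.7   0.39  1.07 -1.79] w 0.0552
(0.597, 0.084, 0.203) [-0.0007 -0.0001 -0.0002]
[-0.04236026  0.05020904 -0.02521575]
```

Resting on the pins with no side force. Pressing lightly and turning.

```bash
python3 -m jog '[{"x":0,"y":0,"z":0.001,"spin":0},{"x":0,"y":0,"z":0.001,"spin":4},{"x":0,"y":0,"z":0.001,"spin":8},{"x":0,"y":0,"z":0.001,"spin":12},{"x":0,"y":0,"z":0.001,"spin":16},{"x":0,"y":0,"z":0.001,"spin":20},{"x":0,"y":0,"z":0.001,"spin":20}]'
python3 - <<'E'
from h import *
shift(); print(r.read_state()["ft_torque"])
E
```

```text
t: 13.3
tool_pos: [0.597, 0.0847, 0.2015]
ee_rot: [0.999, -0.038, -0.0, -0.0]
force: [-1.0, 1.5, -1.8]
gripper_width: 0.0553
gripper_force: 40.0
t 13.3 pos [0.597  0.0847 0.2015] yaw -4.41 F [-1.   1.5 -1.8] q [ 0.31  0.5  -0.66  1.7   0.34  1.06 -2.11] w 0.0553
[0.33410713 0.21698298 0.0468933 ]
```

```bash
python3 -m jog '[{"x":0,"y":0,"z":0.001,"spin":0},{"x":0,"y":0,"z":0.002,"spin":0},{"x":0,"y":0,"z":0.002,"spin":0},{"x":0,"y":0,"z":0.002,"spin":0}]'
python3 - <<'E'
from h import *
shift(); print(r.read_state()["ft_torque"])
E
```

```text
t: 13.63
tool_pos: [0.5972, 0.0847, 0.1996]
ee_rot: [0.999, -0.037, -0.0, -0.0]
force: [-1.5, 2.8, 0.7]
gripper_width: 0.0548
gripper_force: 40.0
t 13.63 pos [0.5972 0.0847 0.1996] yaw -4.22 F [-1.5  2.8  0.7] q [ 0.31  0.5  -0.66  1.7   0.34  1.05 -2.11] w 0.0548
[0.68293476 0.57928229 0.13684209]
```

```bash
python3 -m jog '[{"x":0,"y":0,"z":0.001,"spin":0},{"x":0,"y":0,"z":0.002,"spin":0},{"x":0,"y":0,"z":0.002,"spin":0},{"x":0,"y":0,"z":0.002,"spin":0}]'
python3 - <<'E'
from h import *
shift(); print(r.read_state()["ft_torque"])
b,V=cloud("scene"); cv2.imwrite("pics/s3.png",cv2.resize(b[130:250,250:410,::-1],None,fx=5,fy=5,interpolation=cv2.INTER_CUBIC))
hsv=cv2.cvtColor(b,cv2.COLOR_RGB2HSV);X=V
m=(hsv[...,0]>12)&(hsv[...,0]<30)&(hsv[...,1]>110)&(X[...,2]>.2)&(X[...,2]<.265)&(np.hypot(X[...,0]-.597,X[...,1]-.084)<.03); print(m.sum(),X[m].mean(0) if m.any() else 0,r.read_state()["tool_pos"])
E
```

```text
t: 13.97
tool_pos: [0.5972, 0.0846, 0.1974]
ee_rot: [0.999, -0.037, -0.0, -0.0]
force: [-2.7, 2.9, -0.6]
gripper_width: 0.0548
gripper_force: 40.0
t 13.97 pos [0.5972 0.0846 0.1974] yaw -4.26 F [-2.7  2.9 -0.6] q [ 0.3   0.51 -0.65  1.71  0.35  1.05 -2.11] w 0.0548
[1.01736712 0.74556385 0.22707801]
70 [0.60113701 0.08456752 0.21663207] [0.59719563 0.08463522 0.19741152]
```

View pics/s3.png

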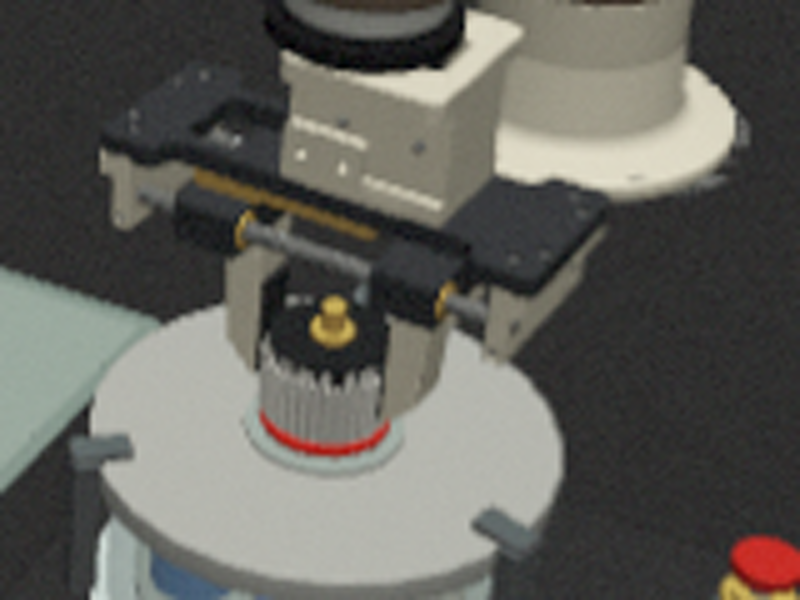

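The collar sits low, with only a thin red gasket rim visible under it at (325,440), and it hasn't slipped in the grip. So it has dropped over the pins. I turn back slightly to relieve the side torque and go down to the gasket.

```bash
python3 -m jog '[{"x":0,"y":0,"z":0,"spin":-2},{"x":0,"y":0,"z":0.001,"spin":-3},{"x":0,"y":0,"z":0.002,"spin":-3},{"x":0,"y":0,"z":0.002,"spin":-3}]'
python3 - <<'E'
from h import *
shift(); print(r.read_state()["ft_torque"])
E
```

```text
t: 14.35
tool_pos: [0.5978, 0.0841, 0.1956]
ee_rot: [1.0, -0.012, 0.0, -0.0]
force: [-0.8, 3.9, -0.3]
gripper_width: 0.0552
gripper_force: 40.0
t 14.35 pos [0.5978 0.0841 0.1956] yaw -1.35 F [-0.8  3.9 -0.3] q [ 0.31  0.51 -0.66  1.71  0.36  1.05 -2.07] w 0.0552
[0.8774239  0.40320776 0.133532  ]
```

```bash
python3 -m jog '[{"x":-0.0002,"y":-0.0005,"z":0.001,"spin":-1},{"x":-0.0002,"y":-0.0007,"z":0.002,"spin":-1},{"x":-0.0002,"y":-0.0007,"z":0.003,"spin":-1},{"x":-0.0002,"y":-0.0007,"z":0.004,"spin":-1},{"x":-0.0002,"y":-0.0007,"z":0.004,"spin":-1}]'
python3 - <<'E'
from h import *
shift(); print(r.read_state()["ft_torque"])
E
python3 -m jog '[{"x":0,"y":0,"z":0.001,"spin":0},{"x":0,"y":0,"z":0.002,"spin":0},{"x":0,"y":0,"z":0.003,"spin":0},{"x":0,"y":0,"z":0.004,"spin":0},{"x":0,"y":0,"z":0.004,"spin":0}]'
python3 - <<'E'
from h import *
shift(); print(r.read_state()["ft_torque"])
E
```

```text
t: 14.77
tool_pos: [0.598, 0.0841, 0.1923]
ee_rot: [1.0, -0.003, 0.001, 0.0]
force: [-2.5, 1.1, 4.7]
gripper_width: 0.0548
gripper_force: 40.0
t 14.77 pos [0.598  0.0841 0.1923] yaw -0.35 F [-2.5  1.1  4.7] q [ 0.31  0.52 -0.67  1.71  0.36  1.04 -2.05] w 0.0548
[0.30799302 0.50530742 0.08113432]
t: 15.18
tool_pos: [0.598, 0.0841, 0.1899]
ee_rot: [1.0, -0.003, 0.001, 0.001]
force: [-6.7, -1.4, 15.5]
gripper_width: 0.0551
gripper_force: 40.0
t 15.18 pos [0.598  0.0841 0.1899] yaw -0.36 F [-6.7 -1.4 15.5] q [ 0.31  0.52 -0.66  1.71  0.37  1.04 -2.06] w 0.0551
[0.14977192 1.53076082 0.14296837]
```

```bash
python3 -m jog '[{"x":-0.0005,"y":0,"z":0.001,"spin":0},{"x":-0.0006,"y":0,"z":0.0015,"spin":0},{"x":-0.0006,"y":0,"z":0.0015,"spin":0},{"x":-0.0006,"y":0,"z":0.0015,"spin":0},{"x":-0.0006,"y":0,"z":0.0015,"spin":0},{"x":-0.0006,"y":0,"z":0.0015,"spin":0}]'
python3 - <<'E'
from h import *
shift(); print(r.read_state()["ft_torque"])
b,V=cloud("scene"); cv2.imwrite("pics/s4.png",cv2.resize(b[130:250,250:410,::-1],None,fx=5,fy=5,interpolation=cv2.INTER_CUBIC))
hsv=cv2.cvtColor(b,cv2.COLOR_RGB2HSV);X=V
m=(hsv[...,0]>12)&(hsv[...,0]<30)&(hsv[...,1]>110)&(X[...,2]>.2)&(X[...,2]<.265)&(np.hypot(X[...,0]-.597,X[...,1]-.084)<.03); print(m.sum(),X[m].mean(0) if m.any() else 0)
E
```

```text
t: 15.68
tool_pos: [0.598, 0.0841, 0.1898]
ee_rot: [1.0, -0.003, 0.002, 0.001]
force: [-8.2, -0.9, 22.9]
gripper_width: 0.0551
gripper_force: 40.0
t 15.68 pos [0.598  0.0841 0.1898] yaw -0.37 F [-8.2 -0.9 22.9] q [ 0.31  0.52 -0.66  1.71  0.37  1.03 -2.06] w 0.0551
[0.02954196 1.90019774 0.12601477]
69 [0.60222878 0.08460508 0.20894412]
```

View pics/s4.png

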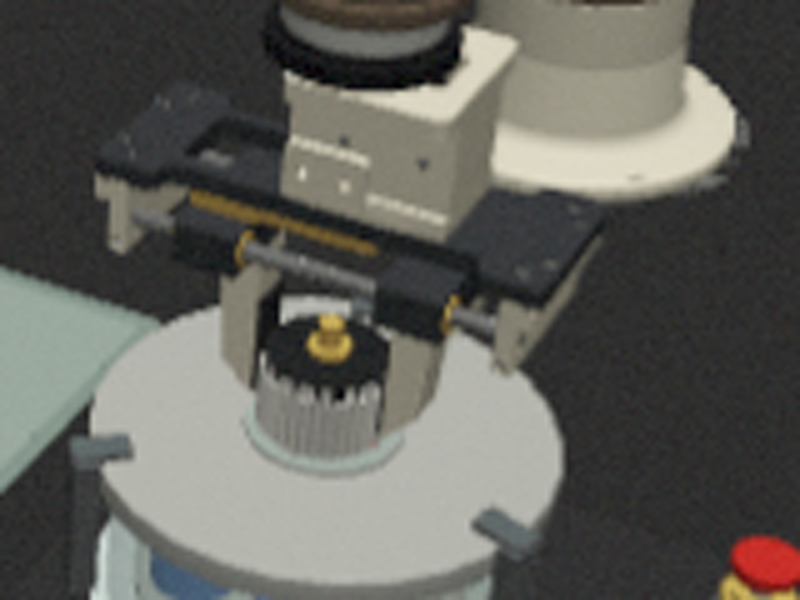

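No red gasket is visible any more, and z stopped at 0.190 while the push rose from 15 to 23 N. The collar is home on the flange, so I hand in while holding it there.

```bash
python3 -c "
from cell import r
print(r.job_done())"
```

```text
the job is handed in; nothing more can be done
None
```

I pressed the vent plunger fully down, held it for over half a second and let it come back up. The collar then dropped over the pins, and I handed in at 15.7 s still holding it fully home at about 23 N, with the gasket squeezed flat; I didn't re-check the other bench items at the end, but nothing suggested they were touched.

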